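Prop the chest lid open on its stay

TASK

Prop the small plywood chest open: lift its lid by the front tab, swing it right back until it leans there by itself, and let go. Then flip the wooden stay that lies inside the chest up and over until it stands against its stop, let go of it, and take the lid again to lower it gently onto the stay's tip, never letting it drop, so that the lid stays propped part-open. Leave the things lying around where they are.

Things in the scene. Friction and masses are not known exactly. Their poses are not given: they have to be found in the camera images.
- chest: Plywood chest, fixed to the worktop, 160 (its x) x 260 (its y) x 80 mm high, walls and floor 8 mm thick, open at the top under its lid. Origin: centre of its underside, on the worktop. Its -x side is the front (lift tab), the lid's hinge is along the top of the back (+x) wall; it stands at any yaw up to 0.25 rad. A jar, a spool and a block are fixed in its -y half (up to 63 mm above the worktop); the stay is in its +y half.
- lid (a joint): Angle of the plywood lid, rad: 0 closed (level), grows as the front edge rises; at 1.57 the lid is upright, at its end stop of 1.8 it leans back and stays there by its weight. The hinge is free: below about 1.57 the lid falls shut unless held or propped. Resting on the raised stay it reads about 0.62. The lid is 10 mm thick, 264 mm wide and reaches 170 mm from the hinge (10 mm beyond the chest's front); it weighs 0.25 to 0.5 kg.
- tab_grip (a point): Point to grip on the lid's dark wooden lift tab; moves with the lid. The tab is centred across the lid, lies in its plane, is 30 mm wide (chest y), 12 mm thick, and stands out from 170 to 225 mm from the hinge; this point is at its mid-width and mid-thickness, 202 mm from the hinge (42 mm in front of the chest's front face when closed, 86 mm above the worktop). Its axes are those of the chest when the lid is closed.
- lid_hinge (a point): Middle of the lid's hinge line, on the underside of the lid, 80 mm above the worktop and 80 mm behind the chest's centre. The hinge runs along the chest's y axis.
- stay (a joint): Angle of the stay, rad: 0 lying level in the chest, pointing to the back; grows as its tip rises; at 1.57 upright; at its end stop of 1.71 it leans slightly to the front and stays there by its weight. The hinge is free, so below 1.57 it falls back. The stay is a light wooden bar, 12 mm wide (chest y), 14 mm thick, its round black rubber nose ending 98 mm from its pivot, 60 g.
- stay_hinge (a point): Pivot of the stay in its steel bracket: 28 mm in front of the chest's centre, 75 mm to its +y side (41 mm free between bar and chest wall), 70 mm above the worktop. It turns about the chest's y axis.
- stay_grip (a point): Point to grip on the stay: centre of the bar, 65 mm from its pivot; moves with the stay. 70 mm above the worktop when lying, with nothing under it down to the chest floor at 8 mm.
- mallet: Wooden mallet, 90x233x57 mm, lying to the left of the chest; leave alone. Origin: centre of its underside.
- bench_loco: Wooden toy locomotive, 62x173x99 mm, behind the chest; leave alone. Origin: centre of its underside.
- tape: Roll of tape, 104x102x25 mm, lying flat to the right of the chest; leave alone. Origin: centre of its underside.
- sanding_block: Sanding block, 65x105x32 mm, to the left of the chest; leave alone. Origin: centre of its underside.
- bench_car: Wooden toy car, 64x120x51 mm, far left; leave alone. Origin: centre of its underside.

How it is judged (in metres and radians):
On the way, in this order (a step that is already met when the one before it is completed fails the run):
1. the lid leans right back, let go (value of joint lid above 1.7 rad and contact force between the fingers and chest below 0.2 N), for 0.2 s.
2. the stay stands against its stop, let go, with the lid still leaning back (value of joint stay above 1.62 rad and value of joint lid above 1.6 rad and contact force between the fingers and chest below 0.2 N), for 0.2 s.
At the end, for the whole second after the job is handed in: The stay stands against its stop (joint above 1.62 rad) and the lid rests on its tip at 0.54 to 0.70 rad, at rest (under 0.05 rad/s), let go (value of joint stay above 1.62 rad and value of joint lid between 0.54 and 0.7 rad and velocity of joint lid between -0.05 and 0.05 rad/s); the robot touches nothing.
It fails at once if the lid drops (closes faster than 3.5 rad/s) (velocity of joint lid below -3.5 rad/s).
It fails at once if a bystander is moved by more than 30 mm (distance of any of mallet, bench_loco, tape, sanding_block, bench_car from where it was at the start of the episode above 0.03 m).
It also fails if it takes over 67 s, if anything falls off the work surface, if the arm or the gripper's body presses on something with over 40 N, if the wrist force passes 120 N, or if a joint passes its speed limit or range.

ROBOT

A 6-joint arm with a two-finger parallel gripper is mounted at the origin on a cart in front of the work surface, level with it; the furniture and walls round the work are solid. World frame = base frame: x ahead of the robot, y to its left, z up, the work surface at z = 0. Lengths are in m, angles in degrees, forces in N, time in s.
With the tool pointing down it reaches from about 0.375 to 0.9 m from the base axis. Payload 3.1 kg.
Tool frame: the origin (TCP) lies at the very end of the fingers, on their centre line; the grasp point (between the pads) lies 19 mm behind it; z points along the fingers, y is the direction in which the jaws open and shut (so a half turn about z gives the same grasp; the last joint's range is limited). The gripper opens to 87 mm and grips with 3 to 60 N. Pads are 19 mm wide; open, the fingers measure 117 mm over their backs; the gripper's body (75 mm by 190 mm) begins 51 mm behind the grasp point.
Start: joints at [57.439, 30.224, 82.088, -0, 67.689, -10.227], TCP at [0.237, 0.578, 0.223] pointing down, gripper open.
Joint ranges: [-176.69, 176.69], [-43.24, 126.21], [12.49, 139.97], [-82, 262], [0, 151.66], [-163.58, 163.58]. Speed limits (degrees/s): [159.86, 159.86, 180, 180, 180, 180].

INTERFACE

Orientations are given as a 3x3 rotation matrix whose columns are the frame's x, y, z axes.
In Python, from rig import bot gives the robot as it stands. The module is installed in compiled form; this text tells all that it offers.
- The arm moves only by the tool play_rows, never from a script. Its argument "targets" is a list of rows, each a list of 7 numbers: the closure, from 0 (fully open) to 1 (shut), then the shift along the world's x, y, z in m, then the turn, a rotation vector about the world's x, y, z in rad. A call has 1 to 12 rows; each row shifts and turns the commanded pose from where the row before left it; what a row does not reach is not made up. A row lasts 1/8 s, in which the tool goes at most 62.5 mm and 10.7 degrees, less where a joint would pass 70% of its speed; a pose out of reach is approached as far as the arm can. A call with a gripper value outside its range is refused whole. The fingers move at their own pace and stop on an object; the grip force is fixed at half the most. Time passes only in rows, so rows that do not move let the fingers close. It gives the time, the measured TCP pose, the force and the opening at its end, in the units of the state.
- bot.read_state(): the state, without advancing time (a new reading comes with each control period).
- bot.capture(name): name is "side" or "top" or "wrist"; returns the picture (400x640x3 uint8, blue, green, red); there is no depth.
- bot.get_calibration(name): a dict with "fx", "fy", "cx", "cy" (pixels), "R" (3x3) and "t" (3): a world point X has camera coordinates R X + t. Camera axes: x right, y down, z forward; pixel columns grow to the right and rows downward; lengths in m; the calibration is good to about 2 mm. A picture is of the moment at which its call begins: read the wrist's pose just before it. get_calibration takes no time and is no camera call; for the wrist camera it gives the pose at the moment of the call.
- bot.hand_in(): hands the job in, once; it reports no verdict.
The state is a dict: "time_s": time; "joint_positions": joint angles; "qvel": joint speeds; "tau": joint torques, N m; "position": TCP position; "tcp_rot": TCP orientation; "force": force on the tool from outside, world axes, zero at the start; "moment": the same for the moment, N m; "opening": opening from 0.0 (shut) to 1.0 (fully open).
Only numpy, scipy, OpenCV 4.12 (cv2) and the standard library are available. Lean on these libraries where they do the work, as an engineer would, in place of code of your own. Each camera call takes 0.05 s, during which the arm holds its last target. There are 200 camera calls.

## Working session

There is one attempt and no reset: what is moved stays moved. The work goes in short steps, Python scripts to look and compute and a tool call to move; the robot and the scene stay as the last step left them, time stands still between calls to the robot, and variables do not carry over. Pictures are saved under pics/ and viewed, about 8 in all and at most 12, crops included, and the job is handed in when it is done.

Besides the shell and the picture viewer there is one more tool, called after "Request:" as name(argument=value, ...) on one line, values as JSON. play_rows: Moves the arm, as the interface text tells. Its arguments: {"type":"object","properties":{"targets":{"type":"array","items":{"type":"array","items":{"type":"number"}}}},"required":["targets"]}

```bash
mkdir -p pics; python3 - <<'E'
from rig import bot
import cv2,numpy as np
print(bot.read_state())
for n in("top","side"):
    im=bot.capture(n); cv2.imwrite(f"pics/{n}0.png",im); c=bot.get_calibration(n); print(n,c)
E
```

```text
{'time_s': 0.0, 'joint_positions': array([ 5.74398665e+01,  3.02799442e+01,  8.21562269e+01, -2.21411023e-03,
        6.76880646e+01, -1.02301514e+01]), 'qvel': array([ 0.02096989, -0.03746555, -0.00933391,  0.01311799, -0.00907924,
        0.03739822]), 'tau': array([-3.15851885e-04, -4.40031874e+01, -1.76596195e+01,  6.34408020e-02,
        5.80602069e-02, -1.50418614e-04]), 'position': array([0.23707603, 0.57750305, 0.22156202]), 'tcp_rot': array([[-9.25016417e-01,  3.79925435e-01, -1.13682493e-03],
       [ 3.79926974e-01,  9.25014640e-01, -1.84675919e-03],
       [ 3.49948916e-04, -2.14019302e-03, -9.99997649e-01]]), 'force': array([ 0.2096881 ,  0.77132263, -0.55270879]), 'moment': array([0.02290802, 0.05058919, 0.01083809]), 'opening': 1.0007062951855987}
top {'fx': 375.367339327443, 'fy': 375.367339327443, 'cx': 309.6643514958766, 'cy': 194.6479629048557, 'R': array([[ 0.02445981, -0.99969932, -0.00172659],
       [-0.97841107, -0.02358434, -0.20531818],
       [ 0.20521572,  0.00671136, -0.97869375]]), 't': array([-0.0103346 ,  0.60557652,  1.30523494])}
side {'fx': 503.1982960082307, 'fy': 503.1982960082307, 'cx': 320.7878785121458, 'cy': 199.68286603356606, 'R': array([[-0.94465283, -0.32801769,  0.00595152],
       [-0.16218767,  0.45115888, -0.87758238],
       [ 0.28517747, -0.82997594, -0.47938894]]), 't': array([0.55731566, 0.16717401, 1.68826086])}
```

View pics/top0.png

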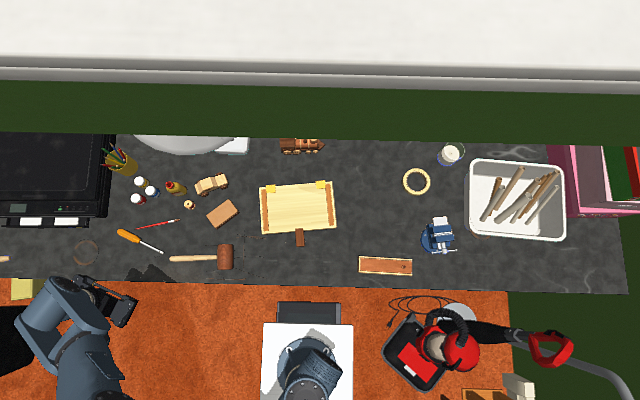

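View pics/side0.png

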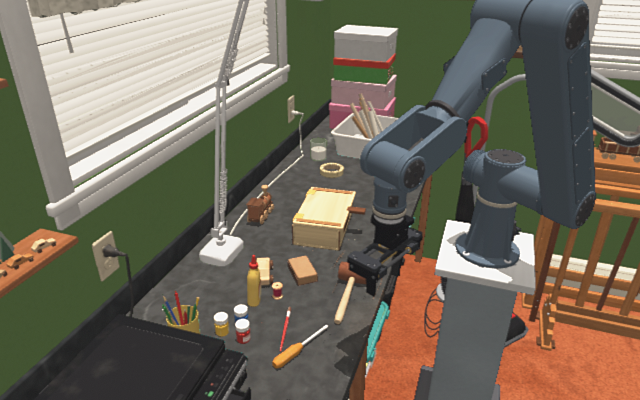

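The top view shows the lid with corners at about (260,185), (333,181), (336,229) and (262,234), and the tab at (299,238). The mallet is left-front and the locomotive is behind. Next I'll measure the lid.

```bash
cat > h.py <<'E'
import cv2,numpy as np
from rig import bot
def ray(c,u,v,z):
    o=-c["R"].T@c["t"]; d=c["R"].T@np.array([(u-c["cx"])/c["fx"],(v-c["cy"])/c["fy"],1]); return o+d*(z-o[2])/d[2]
def proj(c,X):
    p=c["R"]@np.asarray(X)+c["t"]; return c["fx"]*p[0]/p[2]+c["cx"],c["fy"]*p[1]/p[2]+c["cy"]
E
python3 - <<'E'
from h import *
im=cv2.imread("pics/top0.png"); c=bot.get_calibration("top")
hsv=cv2.cvtColor(im,cv2.COLOR_BGR2HSV)
m=(hsv[...,1]>70).astype(np.uint8)*255
r=np.zeros_like(m); r[165:255,245:350]=m[165:255,245:350]
ct=max(cv2.findContours(r,0,2)[0],key=cv2.contourArea)
tab=r.copy(); op=cv2.morphologyEx(r,cv2.MORPH_OPEN,np.ones((15,15),np.uint8))
lid=max(cv2.findContours(op,0,2)[0],key=cv2.contourArea)
rect=cv2.boxPoints(cv2.minAreaRect(lid)); ap=cv2.approxPolyDP(lid,4,True)[:,0]
print("approx",ap.tolist())
W=[ray(c,*p,.09)[:2].round(4).tolist() for p in ap]; print(W)
# metric lid contour -> min area rect
P=np.array([ray(c,*p[0],.09)[:2] for p in lid],np.float32)*1000
print("lid",cv2.minAreaRect(P))
t=((r>0)&(op==0)).astype(np.uint8); t[:233]=0
ys,xs=np.nonzero(t); print("tab px",xs.min(),xs.max(),ys.min(),ys.max())
for y in range(232,248): 
    x=np.nonzero(r[y])[0]; 
    if len(x): print(y,x.min(),x.max(),end="; ")
vis=cv2.resize(im[160:260,240:355],None,fx=6,fy=6,interpolation=cv2.INTER_CUBIC); cv2.imwrite("pics/topcrop.png",vis)
E
```

```text
approx [[261, 189], [263, 231], [326, 225], [324, 196], [301, 195], [300, 186]]
[[0.6164, 0.179], [0.466, 0.1643], [0.4925, -0.0558], [0.5963, -0.0471], [0.5979, 0.0351], [0.6308, 0.0396]]
lid ((553.4121704101562, 59.75202178955078), (161.9694366455078, 229.83016967773438), 6.049007892608643)
tab px 248 304 233 246
232 261 303; 233 262 303; 234 262 303; 235 295 303; 236 248 303; 237 249 303; 238 260 303; 239 296 304; 240 296 304; 241 296 304; 242 296 304; 243 296 304; 244 296 304; 245 296 304; 246 296 303;
```

View pics/topcrop.png

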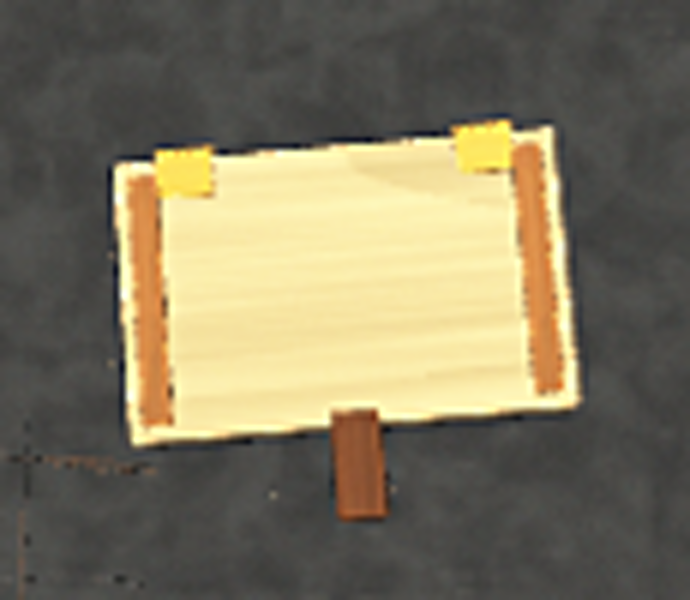

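```bash
python3 - <<'E'
from h import *
im=cv2.imread("pics/top0.png"); c=bot.get_calibration("top")
r=np.zeros(im.shape[:2],np.uint8); r[165:255,245:350]=(im.max(2)>130)[165:255,245:350]*255
r=cv2.morphologyEx(r,cv2.MORPH_CLOSE,np.ones((7,7),np.uint8));op=cv2.morphologyEx(r,cv2.MORPH_OPEN,np.ones((21,21),np.uint8))
ct=max(cv2.findContours(r,0,2)[0],key=cv2.contourArea); print(cv2.boundingRect(ct))
lid=max(cv2.findContours(op,0,2)[0],key=cv2.contourArea)
P=np.array([ray(c,*p[0],.09)[:2] for p in lid],np.float32)*1000
print("lid",cv2.minAreaRect(P))
cor=[(262.2,234.0),(336.5,227.3),(332.2,181.3),(259,187.2)]
W=np.array([ray(c,u-.5,v-.5,.09)[:2] for u,v in cor]); print(W.round(4), W.mean(0))
fl,fr,br,bl=W
print("sizes",np.linalg.norm(fl-fr),np.linalg.norm(bl-br),np.linalg.norm(fl-bl),np.linalg.norm(fr-br))
a=(fl-fr)+(bl-br); yaw=np.arctan2(-a[0],a[1]); b=(bl-fl)+(br-fr); print("yaw",yaw,np.arctan2(b[1],b[0]))
yaw=(yaw+np.arctan2(b[1],b[0]))/2
R=np.array([[np.cos(yaw),-np.sin(yaw)],[np.sin(yaw),np.cos(yaw)]])
# lid centre = 5 mm in front of chest centre (hinge at +80, reach 170)
ch=W.mean(0)+R@[.005,0]; print("chest",ch,"yaw",yaw)
print("hinge",ch+R@[.08,0],"tab",ch+R@[-.122,0],"stayhinge",ch+R@[-.028,.075])
print("tab end px pred",[proj(c,[*(ch+R@[-.145,s*.015]),.092]) for s in(1,-1)],"seen 296..304.7,247")
cs=bot.get_calibration("side");X=ch+R@[-.145,0];print("side tab end",proj(cs,[*X,.086]), "side corners",[proj(cs,[*w,.09]) for w in W])
E
```

```text
(259, 180, 78, 66)
lid ((554.5662231445312, 47.52387237548828), (172.42059326171875, 263.3711242675781), 2.958014965057373)
[[ 0.4572  0.1684]
 [ 0.487  -0.091 ]
 [ 0.6528 -0.0738]
 [ 0.6247  0.1884]] [0.55539835 0.04799904]
sizes 0.2610802119047821 0.26372864625846326 0.16865380072250197 0.16664744701824422
yaw 0.11057229042321509 0.11095919675081901
chest [0.56036771 0.04855174] yaw 0.11076574358701705
hinge [0.63987745 0.05739489] tab [0.43911536 0.03506593] stayhinge [0.52424885 0.11999702]
tab end px pred [(np.float64(295.87742191889305), np.float64(246.57533863557728)), (np.float64(304.5054466543913), np.float64(245.8229584894538))] seen 296..304.7,247
side tab end (np.float64(365.3389926033461), np.float64(210.93009309377794)) side corners [(np.float64(342.5458549506752), np.float64(227.37518261311348)), (np.float64(355.33136855182585), np.float64(191.06814126722705)), (np.float64(311.5989101206082), np.float64(186.12598481041513)), (np.float64(292.4035412824442), np.float64(221.3807803537977))]
```

The chest is at (0.560, 0.0486) with yaw 0.111, and both the lid size and the predicted tab end match the picture. I'll move above the tab with the jaws along the chest's y axis.

Request:
play_rows(targets=[[0,0.0169,-0.0452,0,0,0,0.0417],[0,0.0169,-0.0452,0,0,0,0.0417],[0,0.0169,-0.0452,0,0,0,0.0417],[0,0.0169,-0.0452,0,0,0,0.0417],[0,0.0169,-0.0452,0,0,0,0.0417],[0,0.0169,-0.0452,0,0,0,0.0417],[0,0.0169,-0.0452,0,0,0,0.0417],[0,0.0169,-0.0452,0,0,0,0.0417],[0,0.0169,-0.0452,0,0,0,0.0417],[0,0.0169,-0.0452,0,0,0,0.0417],[0,0.0169,-0.0452,0,0,0,0.0417],[0,0.0169,-0.0452,0,0,0,0.0417]])

```text
time_s: 1.6
position: [0.4404, 0.0342, 0.2224]
tcp_rot: [[-0.994, -0.111, -0.0], [-0.111, 0.994, 0.0], [0.0, 0.0, -1.0]]
force: [-0.1, 0.9, 0.8]
opening: 1.003
```

```bash
python3 - <<'E'
from h import *
s=bot.read_state();print(s["time_s"],s["position"],s["joint_positions"].round(1));print(s["tcp_rot"].round(3),s["force"])
c=bot.get_calibration("wrist");im=bot.capture("wrist");cv2.imwrite("pics/w1.png",im);print(c)
E
```

```text
1.6 [0.44044276 0.03419041 0.22242017] [ -10.1   16.2  107.3    0.    56.6 -106.5]
[[-0.994 -0.111 -0.   ]
 [-0.111  0.994  0.   ]
 [ 0.     0.    -1.   ]] [-0.12085662  0.93194017  0.78931544]
{'fx': 336.6477343591822, 'fy': 336.6477343591822, 'cx': 321.55625430341166, 'cy': 203.17587206098614, 'R': array([[-1.11088135e-01,  9.93810554e-01, -9.71712564e-05],
       [ 9.55228331e-01,  1.06802393e-01,  2.75920433e-01],
       [ 2.74223016e-01,  3.05586655e-02, -9.61180475e-01]]), 't': array([ 0.0159325 , -0.4571772 ,  0.26783867])}
```

View pics/w1.png

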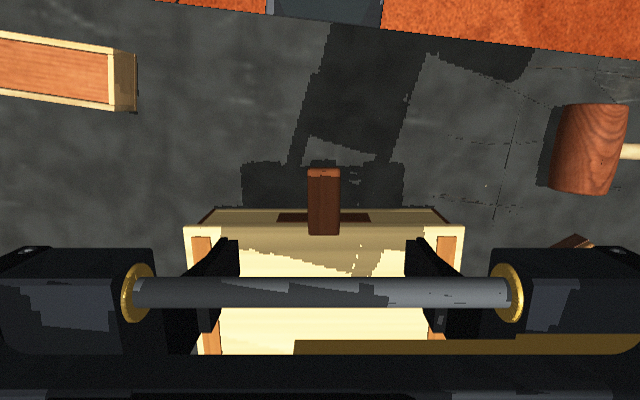

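The wrist view shows the tab at columns 307–341 and rows about 168–235, roughly centred between the fingers. I'll check that numerically.

```bash
python3 - <<'E'
from h import *
c=bot.get_calibration("wrist");im=cv2.imread("pics/w1.png")
yaw=.1108;R=np.array([[np.cos(yaw),-np.sin(yaw)],[np.sin(yaw),np.cos(yaw)]]);ch=np.array([.5604,.0486])
for u,v in((307,176),(341,176),(308,234),(340,234)): 
    w=ray(c,u,v,.092); print((u,v),w[:2].round(4),"chest",(R.T@(w[:2]-ch)).round(4))
print("expect -145,+-15; -90,+-15")
for u,v in((183,226),(466,224)): print("lid front corner chest", (R.T@(ray(c,u,v,.09)[:2]-ch)).round(4))
for v in(180,200,225): print(v,im[v,300:348].max(1).tolist())
E
```

```text
(307, 176) [0.4293 0.0129] chest [-0.1342 -0.021 ]
(341, 176) [0.426  0.0426] chest [-0.1342  0.0089]
(308, 234) [0.4837 0.0191] chest [-0.0795 -0.0208]
(340, 234) [0.4804 0.0486] chest [-0.0795  0.0089]
expect -145,+-15; -90,+-15
lid front corner chest [-0.0865 -0.137 ]
lid front corner chest [-0.0888  0.1251]
180 [41, 39, 40, 39, 42, 41, 45, 49, 72, 73, 76, 71, 69, 68, 69, 71, 65, 69, 69, 69, 68, 78, 80, 71, 75, 73, 74, 74, 71, 75, 72, 76, 76, 76, 77, 77, 74, 67, 60, 56, 38, 32, 35, 26, 30, 29, 33, 33]
200 [38, 38, 39, 32, 38, 39, 32, 39, 65, 69, 77, 73, 66, 67, 69, 69, 70, 65, 68, 63, 69, 75, 78, 74, 76, 67, 69, 75, 74, 76, 75, 74, 73, 77, 73, 79, 72, 64, 56, 54, 39, 35, 35, 36, 36, 35, 33, 34]
225 [108, 105, 107, 107, 111, 109, 109, 92, 63, 66, 71, 73, 74, 66, 72, 69, 65, 64, 68, 72, 74, 78, 72, 74, 72, 73, 72, 68, 71, 72, 72, 78, 72, 74, 77, 79, 69, 57, 55, 42, 108, 108, 105, 109, 109, 105, 108, 107]
```

```bash
python3 - <<'E'
from h import *
c={'fx': 336.6477343591822, 'fy': 336.6477343591822, 'cx': 321.55625430341166, 'cy': 203.17587206098614, 'R': np.array([[-1.11088135e-01,  9.93810554e-01, -9.71712564e-05],
       [ 9.55228331e-01,  1.06802393e-01,  2.75920433e-01],
       [ 2.74223016e-01,  3.05586655e-02, -9.61180475e-01]]), 't': np.array([ 0.0159325 , -0.4571772 ,  0.26783867])}
yaw=.1108;R=np.array([[np.cos(yaw),-np.sin(yaw)],[np.sin(yaw),np.cos(yaw)]]);ch=np.array([.5604,.0486])
for u,v,z in((307.5,176,.092),(339.5,176,.092),(307.5,234,.092),(339.5,234,.092),(183,226,.09),(466,224,.09)): 
    w=ray(c,u,v,z); print((u,v),w[:2].round(4),"chest",(R.T@(w[:2]-ch)).round(4))
c2=bot.get_calibration("wrist");s=bot.read_state();print(-c["R"].T@c["t"],-c2["R"].T@c2["t"],s["position"],s["joint_positions"].round(2),s["qvel"].round(2))
E
```

```text
(307.5, 176) [0.4248 0.019 ] chest [-0.138  -0.0144]
(339.5, 176) [0.4217 0.047 ] chest [-0.138   0.0138]
(307.5, 234) [0.4792 0.0244] chest [-0.0834 -0.015 ]
(339.5, 234) [0.4759 0.0539] chest [-0.0834  0.0146]
(183, 226) [ 0.4849 -0.0908] chest [-0.0905 -0.1302]
(466, 224) [0.4539 0.169 ] chest [-0.0926  0.1314]
[0.365031   0.02480894 0.38358738] [0.36805451 0.02059628 0.38364331] [0.44424513 0.02908645 0.22280059] [ -10.54   16.3   106.98   -0.26   56.42 -106.72] [ 4.39 -0.47 -0.25  2.94 -0.56 12.04]
```

With the calibration from the capture moment, the wrist view puts the tab at chest y = 0 ±1 mm and the lid corners at ±0.131. That agrees with the top view, so I'll descend and grip.

Request:
play_rows(targets=[[0,0,0,-0.035,0,0,0],[0,0,0,-0.035,0,0,0],[0,0,0,-0.035,0,0,0],[0,0,0,-0.03,0,0,0],[0,0,0,-0.021,0,0,0],[0,0,0,0,0,0,0],[1,0,0,0,0,0,0],[1,0,0,0,0,0,0],[1,0,0,0,0,0,0],[1,0,0,0,0,0,0],[1,0,0,0,0,0,0],[1,0,0,0,0,0,0]])

```text
time_s: 3.15
position: [0.4403, 0.0357, 0.0666]
tcp_rot: [[-0.994, -0.11, 0.0], [-0.11, 0.994, -0.0], [-0.0, -0.0, -1.0]]
force: [0.5, -0.0, -0.3]
opening: 0.402
```

```bash
python3 - <<'E'
from h import *
# arc shifts for grasp pt r=.202, 6 mm above hinge plane offset
yaw=.1108
def pt(th): # grip point rel. hinge in chest x,z
    return np.array([-.202*np.cos(th)+.006*np.sin(th), .202*np.sin(th)+.006*np.cos(th)])
th=np.linspace(0,1.8,37); P=np.array([pt(t) for t in th]); d=np.diff(P,axis=0)
for t,(x,z) in zip(th[1:],d): print(round(t,2),[round(float(v),4) for v in(x*np.cos(yaw),x*np.sin(yaw),z)])
print(bot.read_state()["position"])
E
```

```text
0.05 [0.0005, 0.0001, 0.0101]
0.1 [0.001, 0.0001, 0.01]
0.15 [0.0015, 0.0002, 0.01]
0.2 [0.002, 0.0002, 0.0099]
0.25 [0.0025, 0.0003, 0.0098]
0.3 [0.003, 0.0003, 0.0096]
0.35 [0.0035, 0.0004, 0.0095]
0.4 [0.004, 0.0004, 0.0093]
0.45 [0.0044, 0.0005, 0.0091]
0.5 [0.0049, 0.0005, 0.0088]
0.55 [0.0053, 0.0006, 0.0086]
0.6 [0.0057, 0.0006, 0.0083]
0.65 [0.0061, 0.0007, 0.008]
0.7 [0.0065, 0.0007, 0.0077]
0.75 [0.0069, 0.0008, 0.0074]
0.8 [0.0072, 0.0008, 0.007]
0.85 [0.0076, 0.0008, 0.0066]
0.9 [0.0079, 0.0009, 0.0062]
0.95 [0.0082, 0.0009, 0.0058]
1.0 [0.0085, 0.0009, 0.0054]
1.05 [0.0087, 0.001, 0.005]
1.1 [0.009, 0.001, 0.0045]
1.15 [0.0092, 0.001, 0.0041]
1.2 [0.0094, 0.001, 0.0036]
1.25 [0.0095, 0.0011, 0.0031]
1.3 [0.0097, 0.0011, 0.0027]
1.35 [0.0098, 0.0011, 0.0022]
1.4 [0.0099, 0.0011, 0.0017]
1.45 [0.01, 0.0011, 0.0012]
1.5 [0.01, 0.0011, 0.0007]
1.55 [0.01, 0.0011, 0.0002]
1.6 [0.01, 0.0011, -0.0003]
1.65 [0.01, 0.0011, -0.0008]
1.7 [0.01, 0.0011, -0.0013]
1.75 [0.0099, 0.0011, -0.0018]
1.8 [0.0098, 0.0011, -0.0023]
[0.44029971 0.03570111 0.06661283]
```

Request:
play_rows(targets=[[1,0,0,0,0,0,0],[1,0,0,0,0,0,0],[1,0,0,0,0,0,0],[1,0.0005,0.0001,0.0101,0,0,0],[1,0.001,0.0001,0.01,0,0,0],[1,0.0015,0.0002,0.01,0,0,0],[1,0.002,0.0002,0.0099,0,0,0],[1,0,0,0,0,0,0]])

```text
time_s: 4.15
position: [0.4454, 0.0365, 0.1074]
tcp_rot: [[-0.994, -0.11, 0.001], [-0.11, 0.994, 0.0], [-0.001, -0.0, -1.0]]
force: [1.5, 2.2, -3.6]
opening: 0.343
```

It's gripped at 29.8 mm opening and carrying the lid's weight. I'll continue the arc.

Request:
play_rows(targets=[[1,0.0025,0.0003,0.0098,0,0,0],[1,0.003,0.0003,0.0096,0,0,0],[1,0.0035,0.0004,0.0095,0,0,0],[1,0.004,0.0004,0.0093,0,0,0],[1,0.0044,0.0005,0.0091,0,0,0],[1,0.0049,0.0005,0.0088,0,0,0],[1,0.0053,0.0006,0.0086,0,0,0],[1,0.0057,0.0006,0.0083,0,0,0],[1,0.0061,0.0007,0.008,0,0,0],[1,0.0065,0.0007,0.0077,0,0,0],[1,0.0069,0.0008,0.0074,0,0,0],[1,0.0072,0.0008,0.007,0,0,0]])

```text
time_s: 5.65
position: [0.5053, 0.0432, 0.21]
tcp_rot: [[-0.994, -0.11, -0.001], [-0.11, 0.994, 0.001], [0.001, 0.001, -1.0]]
force: [-0.3, 4.5, -3.7]
opening: 0.344
```

Request:
play_rows(targets=[[1,0.0076,0.0008,0.0066,0,0,0],[1,0.0079,0.0009,0.0062,0,0,0],[1,0.0082,0.0009,0.0058,0,0,0],[1,0.0085,0.0009,0.0054,0,0,0],[1,0.0087,0.001,0.005,0,0,0],[1,0.009,0.001,0.0045,0,0,0],[1,0.0092,0.001,0.0041,0,0,0],[1,0.0094,0.001,0.0036,0,0,0],[1,0.0095,0.0011,0.0031,0,0,0],[1,0.0097,0.0011,0.0027,0,0,0],[1,0,0,0,0,0,0]])

```text
time_s: 7.02
position: [0.5932, 0.0532, 0.2564]
tcp_rot: [[-0.994, -0.11, -0.001], [-0.11, 0.994, 0.001], [0.001, 0.001, -1.0]]
force: [-1.3, 5.0, -3.0]
opening: 0.342
```

```bash
python3 - <<'E'
from h import *
s=bot.read_state();print(s["time_s"],s["position"],s["joint_positions"].round(1),s["force"])
im=bot.capture("side");cv2.imwrite("pics/s1.png",cv2.resize(im[60:300,200:520],None,fx=2,fy=2))
E
```

```text
7.025 [0.59319684 0.05321695 0.25640779] [  -5.6   25.9   84.2    0.    70.  -102. ] [-1.30574687  5.00828423 -2.95475312]
```

View pics/s1.png

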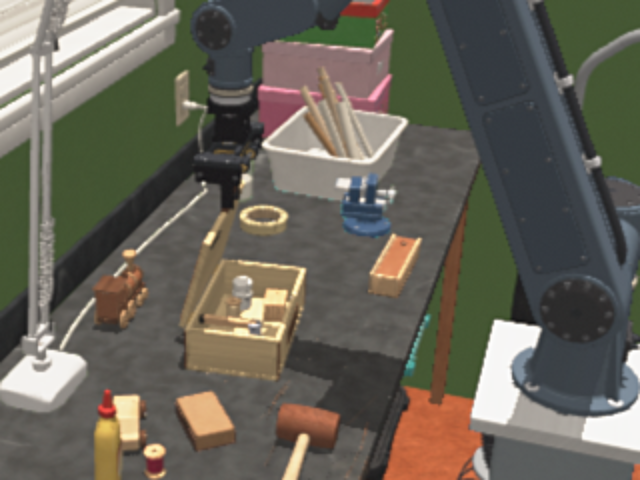

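The side view shows the lid held at about 1.3 rad, the stay inside the chest at crop (215–250, 325), and plenty of clearance. I'll continue back, release and rise.

Request:
play_rows(targets=[[1,0.0098,0.0011,0.0022,0,0,0],[1,0.0099,0.0011,0.0017,0,0,0],[1,0.01,0.0011,0.0012,0,0,0],[1,0.01,0.0011,0.0007,0,0,0],[1,0.01,0.0011,0.0002,0,0,0],[1,0.01,0.0011,-0.0003,0,0,0],[1,0.01,0.0011,-0.0008,0,0,0],[1,0.01,0.0011,-0.0013,0,0,0],[1,0.0099,0.0011,-0.0018,0,0,0],[1,0.006,0.0007,-0.0014,0,0,0],[1,0,0,0,0,0,0]])

```text
time_s: 8.45
position: [0.6889, 0.064, 0.2573]
tcp_rot: [[-0.994, -0.111, -0.001], [-0.111, 0.994, 0.001], [0.0, 0.001, -1.0]]
force: [-2.5, 4.3, -1.0]
opening: 0.344
```

Request:
play_rows(targets=[[0,0,0,0,0,0,0],[0,0,0,0,0,0,0],[0,0,0,0,0,0,0],[0,0,0,0,0,0,0],[0,0,0,0,0,0,0],[0,0,0,0.02,0,0,0],[0,0,0,0.04,0,0,0],[0,0,0,0.04,0,0,0],[0,0,0,0,0,0,0]])

```text
time_s: 9.57
position: [0.6906, 0.063, 0.3618]
tcp_rot: [[-0.994, -0.11, 0.009], [-0.11, 0.994, -0.001], [-0.009, -0.002, -1.0]]
force: [0.9, 0.3, -0.2]
opening: 0.998
```

```bash
python3 - <<'E'
from h import *
s=bot.read_state();print(s["time_s"],s["position"],s["joint_positions"].round(1),s["force"])
im=bot.capture("side");c1=cv2.resize(im[130:260,270:400],(400,400))
im=bot.capture("top");c2=cv2.resize(im[150:260,240:350],(400,400));cv2.imwrite("pics/top2.png",im)
cv2.imwrite("pics/s2.png",np.hstack([c1,c2]))
E
```

```text
9.575 [0.69057528 0.06304118 0.36182992] [  -4.    29.7   60.9   -0.    88.9 -100.3] [ 0.9058445   0.33901205 -0.16995069]
```

View pics/s2.png

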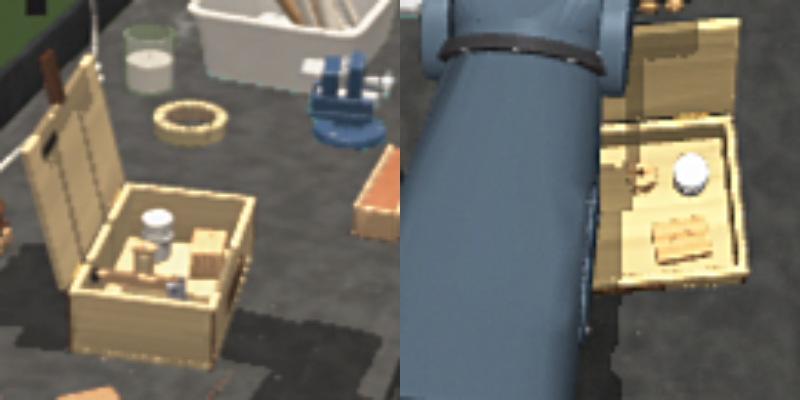

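The lid leans back by itself with the tab free, and the stay lies at crop-left (95–180, 270–290). I'll move over the stay with the jaws half closed and check with the wrist camera.

Request:
play_rows(targets=[[0.4,-0.03,0.018,0,0,0,0],[0.4,-0.035,0.02,0,0,0,0],[0.4,-0.0405,0.025,0,0,0,0],[0.4,0,0,-0.04,0,0,0],[0.4,0,0,-0.05,0,0,0],[0.4,0,0,-0.05,0,0,0],[0.4,0,0,0,0,0,0],[0.4,0,0,0,0,0,0],[0.4,0,0,0,0,0,0]])

```text
time_s: 10.8
position: [0.5846, 0.1262, 0.2193]
tcp_rot: [[-0.994, -0.11, 0.004], [-0.11, 0.994, 0.0], [-0.004, -0.0, -1.0]]
force: [-0.2, -0.4, 1.1]
opening: 0.599
```

```bash
python3 - <<'E'
from h import *
s=bot.read_state();print(s["time_s"],s["position"],s["opening"],s["force"])
c=bot.get_calibration("wrist");im=bot.capture("wrist");cv2.imwrite("pics/w2.png",im);np.savez("w2.npz",**c)
yaw=.1108;R=np.array([[np.cos(yaw),-np.sin(yaw)],[np.sin(yaw),np.cos(yaw)]]);ch=np.array([.5604,.0486])
for n,p,z in(("pivot",[-.028,.075],.077),("grip",[.037,.075],.077),("tip",[.07,.075],.077)): print(n,proj(c,[*(ch+R@p),z]))
E
```

```text
10.8 [0.58464933 0.1262343  0.21928434] 0.5994927261018308 [-0.20606773 -0.42396098  1.06732534]
pivot (np.float64(323.3177193302057), np.float64(123.92684224372839))
grip (np.float64(323.25666091129074), np.float64(195.49989065742346))
tip (np.float64(323.2282994847672), np.float64(228.7453265812853))
```

View pics/w2.png

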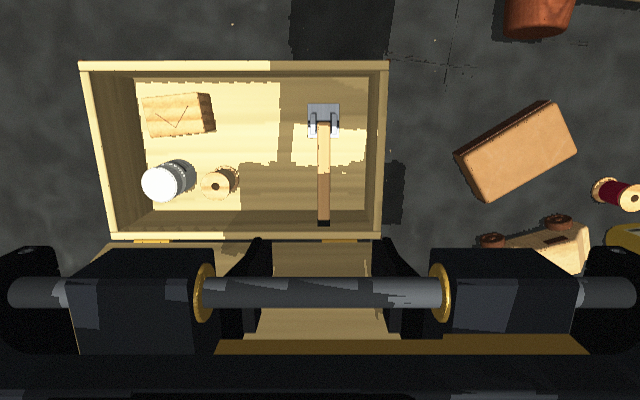

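The stay is at columns 317–330, with the pivot near row 124 and the tip near row 226, exactly as predicted. I'll descend and grip.

Request:
play_rows(targets=[[0.5,0,0,0,0,0,0],[0.5,0,0,-0.035,0,0,0],[0.5,0,0,-0.04,0,0,0],[0.5,0,0,-0.035,0,0,0],[0.5,0,0,-0.03,0,0,0],[0.5,0,0,-0.028,0,0,0],[0.5,0,0,0,0,0,0],[1,0,0,0,0,0,0],[1,0,0,0,0,0,0],[1,0,0,0,0,0,0],[1,0,0,0,0,0,0],[1,0,0,0,0,0,0]])

```text
time_s: 12.35
position: [0.5834, 0.1276, 0.0498]
tcp_rot: [[-0.994, -0.11, 0.001], [-0.11, 0.994, 0.002], [-0.001, 0.002, -1.0]]
force: [-0.4, 5.1, 3.4]
opening: 0.13
```

```bash
python3 - <<'E'
from h import *
yaw=.1108;r=.0605
th=np.linspace(0,1.71,19); P=np.c_[r*np.cos(th),r*np.sin(th)]; d=np.diff(P,axis=0)
print([[1]+[round(float(v),4) for v in(x*np.cos(yaw),x*np.sin(yaw),z)]+[0,0,0] for x,z in d])
s=bot.read_state();print(s["position"],s["opening"],s["force"])
E
```

```text
[[1, -0.0003, -0.0, 0.0057, 0, 0, 0], [1, -0.0008, -0.0001, 0.0057, 0, 0, 0], [1, -0.0013, -0.0001, 0.0056, 0, 0, 0], [1, -0.0019, -0.0002, 0.0054, 0, 0, 0], [1, -0.0024, -0.0003, 0.0052, 0, 0, 0], [1, -0.0028, -0.0003, 0.005, 0, 0, 0], [1, -0.0033, -0.0004, 0.0047, 0, 0, 0], [1, -0.0037, -0.0004, 0.0043, 0, 0, 0], [1, -0.0041, -0.0005, 0.004, 0, 0, 0], [1, -0.0045, -0.0005, 0.0036, 0, 0, 0], [1, -0.0048, -0.0005, 0.0031, 0, 0, 0], [1, -0.0051, -0.0006, 0.0026, 0, 0, 0], [1, -0.0053, -0.0006, 0.0021, 0, 0, 0], [1, -0.0055, -0.0006, 0.0016, 0, 0, 0], [1, -0.0056, -0.0006, 0.0011, 0, 0, 0], [1, -0.0057, -0.0006, 0.0006, 0, 0, 0], [1, -0.0057, -0.0006, 0.0, 0, 0, 0], [1, -0.0057, -0.0006, -0.0005, 0, 0, 0]]
[0.58335604 0.12757225 0.04981374] 0.1299865318712223 [-0.41606729  5.09872096  3.35314672]
```

Request:
play_rows(targets=[[1,-0.0003,0,0.0057,0,0,0],[1,-0.0008,-0.0001,0.0057,0,0,0],[1,-0.0013,-0.0001,0.0056,0,0,0],[1,-0.0019,-0.0002,0.0054,0,0,0],[1,-0.0024,-0.0003,0.0052,0,0,0],[1,-0.0028,-0.0003,0.005,0,0,0],[1,-0.0033,-0.0004,0.0047,0,0,0],[1,-0.0037,-0.0004,0.0043,0,0,0],[1,-0.0041,-0.0005,0.004,0,0,0]])

```text
time_s: 13.48
position: [0.5634, 0.1253, 0.0944]
tcp_rot: [[-0.994, -0.11, 0.003], [-0.11, 0.994, 0.002], [-0.003, 0.002, -1.0]]
force: [2.8, 5.4, -6.0]
opening: 0.136
```

Request:
play_rows(targets=[[1,-0.0045,-0.0005,0.0036,0,0,0],[1,-0.0048,-0.0005,0.0031,0,0,0],[1,-0.0051,-0.0006,0.0026,0,0,0],[1,-0.0053,-0.0006,0.0021,0,0,0],[1,-0.0055,-0.0006,0.0016,0,0,0],[1,-0.0056,-0.0006,0.0011,0,0,0],[1,-0.0057,-0.0006,0.0006,0,0,0],[1,-0.0057,-0.0006,0,0,0,0],[1,-0.0057,-0.0006,-0.0005,0,0,0],[1,-0.001,0,0,0,0,0],[1,0,0,0,0,0,0]])

```text
time_s: 14.85
position: [0.5209, 0.1205, 0.1108]
tcp_rot: [[-0.994, -0.109, 0.017], [-0.109, 0.994, 0.003], [-0.017, 0.001, -1.0]]
force: [7.0, 8.4, -1.5]
opening: 0.137
```

```bash
python3 - <<'E'
from h import *
s=bot.read_state();print(s["time_s"],s["position"],s["opening"],s["force"],s["moment"])
im=bot.capture("side");cv2.imwrite("pics/s3.png",cv2.resize(im[120:260,260:420],(640,560)))
E
```

```text
14.85 [0.52092505 0.12046321 0.11076025] 0.13718125156801342 [ 7.02242093  8.41201135 -1.47258691] [ 1.34496727 -1.73432338  0.06120804]
```

View pics/s3.png

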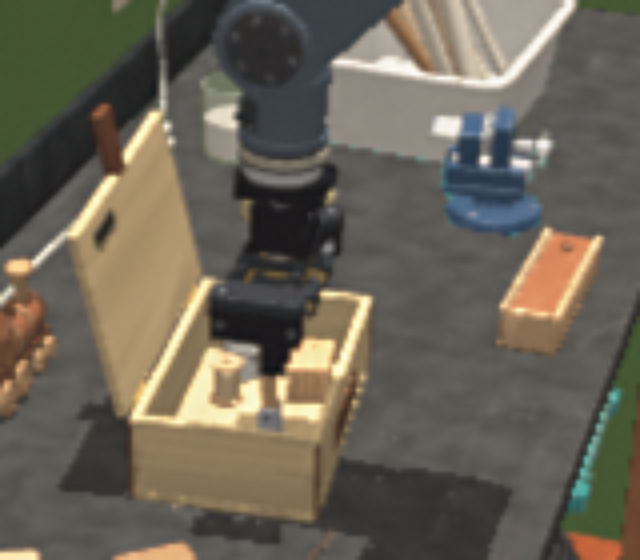

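The stay is up and near vertical, but the roughly 7 N of pad friction leaves the arm lagging about 5 mm. I'll press a little further until the stop is felt.

Request:
play_rows(targets=[[1,-0.004,-0.0004,-0.0003,0,0,0],[1,0,0,0,0,0,0],[1,0,0,0,0,0,0]])

```text
time_s: 15.28
position: [0.5171, 0.12, 0.1107]
tcp_rot: [[-0.994, -0.109, 0.017], [-0.109, 0.994, 0.003], [-0.017, 0.001, -1.0]]
force: [8.6, 7.9, 0.6]
opening: 0.136
```

Request:
play_rows(targets=[[1,-0.004,-0.0004,-0.0004,0,0,0],[1,0,0,0,0,0,0],[1,0,0,0,0,0,0]])

```text
time_s: 15.65
position: [0.5131, 0.1196, 0.1104]
tcp_rot: [[-0.994, -0.109, 0.017], [-0.109, 0.994, 0.003], [-0.018, 0.001, -1.0]]
force: [7.1, 6.7, 2.2]
opening: 0.132
```

The stay is estimated at or past its stop angle, so I'll release it, rise and look.

Request:
play_rows(targets=[[0.5,0,0,0,0,0,0],[0.5,0,0,0,0,0,0],[0.5,0,0,0,0,0,0],[0.5,0,0,0,0,0,0],[0.5,0,0,0.03,0,0,0],[0.5,0,0,0.05,0,0,0],[0.5,0,0,0.05,0,0,0],[0.5,0,0,0.05,0,0,0],[0,0,0,0.03,0,0,0],[0,0,0,0,0,0,0]])

```text
time_s: 16.9
position: [0.5068, 0.1179, 0.3205]
tcp_rot: [[-0.994, -0.11, 0.006], [-0.11, 0.994, -0.0], [-0.006, -0.001, -1.0]]
force: [-0.4, -0.1, -1.0]
opening: 0.646
```

```bash
python3 - <<'E'
from h import *
s=bot.read_state();print(s["time_s"],s["position"],s["opening"],s["force"],s["tcp_rot"].round(3).tolist())
im=bot.capture("side");cv2.imwrite("pics/s4.png",cv2.resize(im[120:260,260:420],(640,560)))
c=bot.get_calibration("side")
yaw=.1108;R=np.array([[np.cos(yaw),-np.sin(yaw)],[np.sin(yaw),np.cos(yaw)]]);ch=np.array([.5604,.0486])
for a in(1.5,1.6,1.71): p=np.array(proj(c,[*(ch+R@[-.028+.098*np.cos(a),.075]),.07+.098*np.sin(a)]));print(a,(p-[260,120])*4)
E
```

```text
16.9 [0.5068323  0.11785042 0.32054033] 0.6464586861497954 [-0.43587289 -0.09577079 -0.99898935] [[-0.994, -0.11, 0.006], [-0.11, 0.994, -0.0], [-0.006, -0.001, -1.0]]
1.5 [263.67471845 304.55060061]
1.6 [275.30099744 305.64068907]
1.71 [288.05524529 308.04776069]
```

View pics/s4.png

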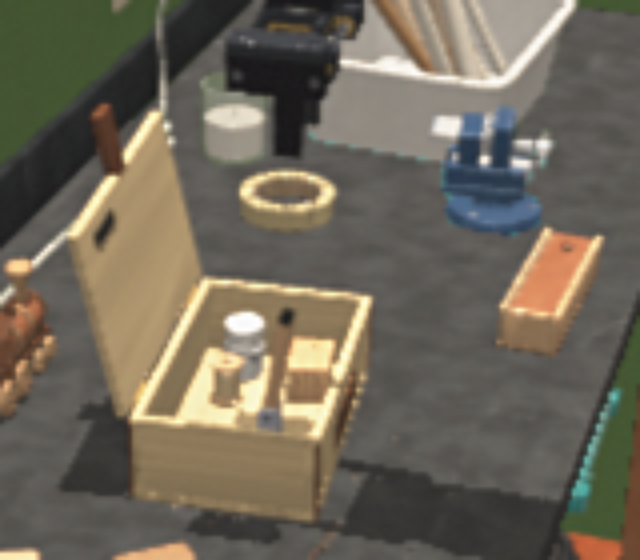

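The stay's black tip is at crop (287,314), against a prediction of (288,308) for 1.71 rad, so it stands at its stop. I'll go back to the tab.

Request:
play_rows(targets=[[0,0,0,0.04,0,0,0],[0,0.0308,-0.0091,0,0,0,0],[0,0.0308,-0.0091,0,0,0,0],[0,0.0308,-0.0091,0,0,0,0],[0,0.0308,-0.0091,0,0,0,0],[0,0.0308,-0.0091,0,0,0,0],[0,0.0308,-0.0091,0,0,0,0],[0,0,0,0,0,0,0],[0,0,0,-0.04,0,0,0],[0,0,0,-0.04,0,0,0],[0,0,0,-0.024,0,0,0],[0,0,0,0,0,0,0]])

```text
time_s: 18.45
position: [0.687, 0.0638, 0.2501]
tcp_rot: [[-0.994, -0.111, -0.009], [-0.111, 0.994, 0.001], [0.009, 0.002, -1.0]]
force: [-0.2, 0.4, -0.0]
opening: 1.003
```

Request:
play_rows(targets=[[1,0,0,0,0,0,0],[1,0,0,0,0,0,0],[1,0,0,0,0,0,0],[1,0,0,0,0,0,0],[1,0,0,0,0,0,0],[1,0,0,0,0,0,0],[1,0,0,0,0,0,0],[1,0,0,0,0,0,0]])

```text
time_s: 19.45
position: [0.6902, 0.0643, 0.2541]
tcp_rot: [[-0.994, -0.111, -0.0], [-0.111, 0.994, 0.001], [0.0, 0.001, -1.0]]
force: [0.1, 3.5, 0.2]
opening: 0.339
```

Gripped. I'll swing the lid forward along the reverse arc.

Request:
play_rows(targets=[[1,-0.0098,-0.0011,0.0023,0,0,0],[1,-0.0099,-0.0011,0.0018,0,0,0],[1,-0.01,-0.0011,0.0013,0,0,0],[1,-0.01,-0.0011,0.0008,0,0,0],[1,-0.01,-0.0011,0.0003,0,0,0],[1,-0.01,-0.0011,-0.0002,0,0,0],[1,-0.01,-0.0011,-0.0007,0,0,0],[1,-0.01,-0.0011,-0.0012,0,0,0],[1,-0.0099,-0.0011,-0.0017,0,0,0],[1,-0.0098,-0.0011,-0.0022,0,0,0],[1,-0.0097,-0.0011,-0.0027,0,0,0],[1,-0.0095,-0.0011,-0.0031,0,0,0]])

```text
time_s: 20.95
position: [0.5728, 0.0509, 0.2506]
tcp_rot: [[-0.994, -0.11, 0.006], [-0.11, 0.994, 0.002], [-0.006, 0.001, -1.0]]
force: [0.3, 5.5, 4.2]
opening: 0.344
```

Request:
play_rows(targets=[[1,-0.0094,-0.001,-0.0036,0,0,0],[1,-0.0092,-0.001,-0.0041,0,0,0],[1,-0.009,-0.001,-0.0045,0,0,0],[1,-0.0087,-0.001,-0.005,0,0,0],[1,-0.0085,-0.0009,-0.0054,0,0,0],[1,-0.0082,-0.0009,-0.0058,0,0,0],[1,-0.0079,-0.0009,-0.0062,0,0,0],[1,-0.0076,-0.0008,-0.0066,0,0,0],[1,-0.0072,-0.0008,-0.007,0,0,0],[1,-0.0069,-0.0008,-0.0074,0,0,0],[1,0,0,0,0,0,0]])

```text
time_s: 22.32
position: [0.4837, 0.0408, 0.1929]
tcp_rot: [[-0.994, -0.111, -0.01], [-0.111, 0.994, -0.001], [0.01, 0.001, -1.0]]
force: [-9.0, 1.3, 7.9]
opening: 0.335
```

Request:
play_rows(targets=[[1,-0.0045,-0.0005,-0.0025,0,0,0],[1,0,0,0,0,0,0],[1,0,0,0,0,0,0]])

```text
time_s: 22.7
position: [0.4818, 0.0406, 0.1908]
tcp_rot: [[-0.994, -0.111, -0.006], [-0.111, 0.994, 0.0], [0.005, 0.001, -1.0]]
force: [-6.0, 3.3, 6.2]
opening: 0.336
```

```bash
python3 - <<'E'
from h import *
s=bot.read_state();print(s["time_s"],s["position"],s["opening"],s["force"],s["moment"])
yaw=.1108;R=np.array([[np.cos(yaw),-np.sin(yaw)],[np.sin(yaw),np.cos(yaw)]]);ch=np.array([.5604,.0486])
im=bot.capture("side");cv2.imwrite("pics/s5.png",cv2.resize(im[120:260,260:420],(640,560)))
c=bot.get_calibration("side")
for a in(.62,.66,.7):
  for y in(.132,-.132):
    p=np.array(proj(c,[*(ch+R@[.08-.17*np.cos(a)+.01*np.sin(a),y]),.08+.17*np.sin(a)+.01*np.cos(a)]));print(a,y,((p-[260,120])*4).round())
E
```

```text
22.7 [0.48182472 0.04060854 0.19083252] 0.3362610223856606 [-5.97442101  3.33030176  6.22660272] [0.36741488 0.76483238 0.00644102]
0.62 0.132 [287. 321.]
0.62 -0.132 [347. 184.]
0.66 0.132 [282. 314.]
0.66 -0.132 [342. 179.]
0.7 0.132 [277. 308.]
0.7 -0.132 [337. 173.]
```

View pics/s5.png

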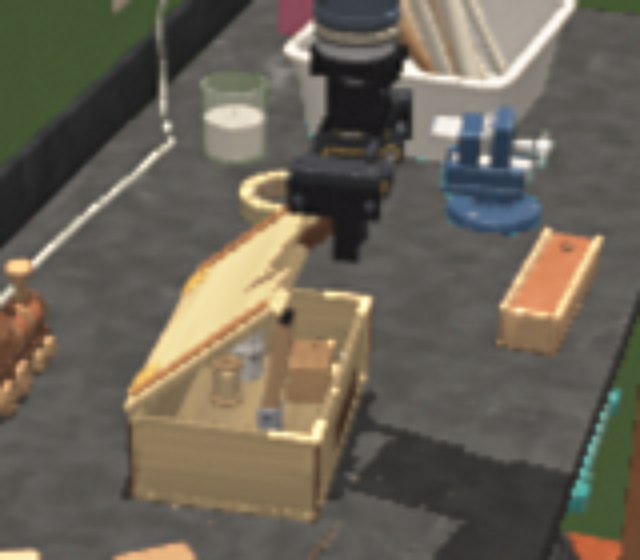

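The lid sits just above the stay's black nose at (285,314), which is still visible with a small gap. I'll lower it in small steps while watching the force.

Request:
play_rows(targets=[[1,-0.0025,-0.0003,-0.0031,0,0,0],[1,0,0,0,0,0,0],[1,0,0,0,0,0,0]])

```text
time_s: 23.12
position: [0.4789, 0.0403, 0.1876]
tcp_rot: [[-0.994, -0.111, -0.007], [-0.111, 0.994, -0.0], [0.006, 0.001, -1.0]]
force: [-6.3, 2.3, 5.8]
opening: 0.342
```

Request:
play_rows(targets=[[1,-0.0025,-0.0003,-0.0031,0,0,0],[1,0,0,0,0,0,0],[1,0,0,0,0,0,0]])

```text
time_s: 23.5
position: [0.4762, 0.04, 0.1845]
tcp_rot: [[-0.994, -0.111, -0.007], [-0.111, 0.994, -0.0], [0.007, 0.001, -1.0]]
force: [-8.8, 1.4, 5.8]
opening: 0.334
```

Request:
play_rows(targets=[[1,-0.0035,-0.0004,-0.0022,0,0,0],[1,0,0,0,0,0,0],[1,0,0,0,0,0,0]])

```text
time_s: 23.88
position: [0.4744, 0.0397, 0.1823]
tcp_rot: [[-0.994, -0.111, -0.004], [-0.111, 0.994, 0.0], [0.004, 0.001, -1.0]]
force: [-5.9, 3.0, 3.7]
opening: 0.334
```

Request:
play_rows(targets=[[1,-0.002,-0.0002,-0.002,0,0,0],[1,0,0,0,0,0,0],[1,0,0,0,0,0,0]])

```text
time_s: 24.25
position: [0.4728, 0.0396, 0.1803]
tcp_rot: [[-0.994, -0.111, -0.003], [-0.111, 0.994, 0.0], [0.003, 0.001, -1.0]]
force: [-4.4, 2.9, 3.2]
opening: 0.343
```

```bash
python3 - <<'E'
from h import *
s=bot.read_state();print(s["time_s"],s["position"],s["opening"],s["force"],s["moment"])
im=bot.capture("side");cv2.imwrite("pics/s6.png",cv2.resize(im[160:260,280:400],(720,600)))
E
```

```text
24.25 [0.47276932 0.03955994 0.18030043] 0.34250822115693513 [-4.42180919  2.90398013  3.17839199] [0.51455176 0.40868828 0.04506361]
```

View pics/s6.png

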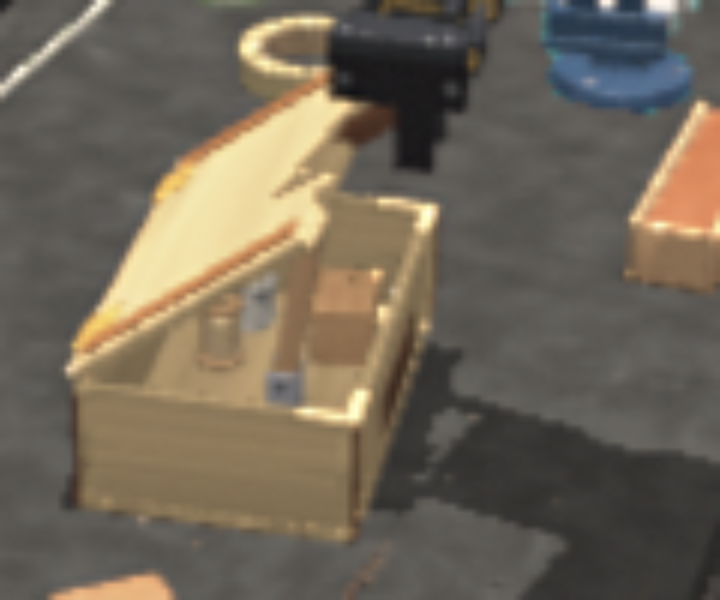

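The nose is now hidden behind the lid's edge, so contact is near. I'll step on until the contact force shows.

Request:
play_rows(targets=[[1,-0.0011,-0.0001,-0.0017,0,0,0],[1,0,0,0,0,0,0],[1,0,0,0,0,0,0]])

```text
time_s: 24.68
position: [0.4714, 0.0394, 0.1786]
tcp_rot: [[-0.994, -0.111, -0.004], [-0.111, 0.994, 0.0], [0.004, 0.001, -1.0]]
force: [-5.8, 3.6, 2.7]
opening: 0.337
```

Request:
play_rows(targets=[[1,-0.0011,-0.0001,-0.0017,0,0,0],[1,0,0,0,0,0,0],[1,0,0,0,0,0,0]])

```text
time_s: 25.05
position: [0.47, 0.0393, 0.1768]
tcp_rot: [[-0.994, -0.111, -0.004], [-0.111, 0.994, 0.0], [0.004, 0.001, -1.0]]
force: [-5.2, 2.7, 4.5]
opening: 0.34
```

Request:
play_rows(targets=[[1,-0.0011,-0.0001,-0.0017,0,0,0],[1,0,0,0,0,0,0],[1,0,0,0,0,0,0]])

```text
time_s: 25.42
position: [0.4687, 0.0391, 0.1752]
tcp_rot: [[-0.994, -0.111, -0.005], [-0.111, 0.994, 0.0], [0.004, 0.001, -1.0]]
force: [-6.6, 2.8, 4.7]
opening: 0.339
```

Request:
play_rows(targets=[[1,-0.0011,-0.0001,-0.0017,0,0,0],[1,0,0,0,0,0,0],[1,0,0,0,0,0,0]])

```text
time_s: 25.8
position: [0.4686, 0.039, 0.1748]
tcp_rot: [[-0.994, -0.111, -0.002], [-0.111, 0.994, -0.0], [0.002, 0.0, -1.0]]
force: [-6.2, 3.6, 12.1]
opening: 0.338
```

```bash
python3 - <<'E'
from h import *
s=bot.read_state();print(s["time_s"],s["position"],s["opening"],s["force"],s["moment"])
im=bot.capture("side");cv2.imwrite("pics/s7.png",im);c=bot.get_calibration("side")
yaw=.1108;R=np.array([[np.cos(yaw),-np.sin(yaw)],[np.sin(yaw),np.cos(yaw)]]);ch=np.array([.5604,.0486])
W=lambda x,y,z:[*(ch+R@[x,y]),z]
for n,X in(("chest near front top",W(-.08,.13,.08)),("near back top",W(.08,.13,.08)),("near front bottom",W(-.08,.13,0)),("far front top",W(-.08,-.13,.08))): print(n,np.round(proj(c,X),1))
for a in(.54,.62,.7,.8):
  q=lambda h,y:np.round(proj(c,W(.08-.17*np.cos(a)+h*np.sin(a),y,.08+.17*np.sin(a)+h*np.cos(a))),1)
  print(a,"near top/bot",q(.01,.132),q(0,.132),"far top",q(.01,-.132))
old=cv2.imread("pics/s6.png"); i5=im
print("diff vs s6",cv2.absdiff(cv2.resize(im[160:260,280:400],(720,600)),old)[180:260,280:340].mean())
E
```

```text
25.8 [0.46855134 0.03903745 0.17477009] 0.3382981719870935 [-6.17122237  3.57505836 12.13839163] [0.52874217 0.82866968 0.03048427]
chest near front top [339.7 229.6]
near back top [292.4 223.7]
near front bottom [339.1 249.9]
far front top [353.  193.3]
0.54 near top/bot [334.3 203.5] [335.8 206. ] far top [348.8 169.1]
0.62 near top/bot [331.9 200.2] [333.6 202.6] far top [346.6 166.1]
0.7 near top/bot [329.1 197. ] [331.1 199.4] far top [344.3 163.3]
0.8 near top/bot [325.4 193.3] [327.6 195.5] far top [341. 160.]
diff vs s6 26.789513888888887
```

The contact is clear: the arm stopped and Fz jumped to 12 N. I'll relieve it slightly, then open the fingers.

Request:
play_rows(targets=[[1,-0.001,-0.0001,0.0012,0,0,0],[1,0,0,0,0,0,0],[0.66,0,0,0,0,0,0],[0.62,0,0,0,0,0,0],[0.58,0,0,0,0,0,0],[0.5,0,0,0,0,0,0],[0,0,0,0,0,0,0],[0,0,0,0,0,0,0],[0,0,0,0,0,0,0],[0,0,0,0,0,0,0]])

```text
time_s: 27.1
position: [0.4688, 0.0388, 0.1747]
tcp_rot: [[-0.994, -0.11, 0.0], [-0.11, 0.994, -0.0], [-0.0, -0.0, -1.0]]
force: [0.6, -0.1, 0.2]
opening: 0.871
```

Request:
play_rows(targets=[[0,0,0,0,0,0,0],[0,-0.005,0,0.015,0,0,0],[0,-0.01,0,0.03,0,0,0],[0,-0.01,0,0.04,0,0,0],[0,0,0,0.04,0,0,0],[0,0,0,0.04,0,0,0],[0,0,0,0,0,0,0],[0,0,0,0,0,0,0]])

```text
time_s: 28.1
position: [0.4429, 0.0389, 0.3398]
tcp_rot: [[-0.994, -0.11, -0.0], [-0.11, 0.994, -0.0], [0.0, 0.0, -1.0]]
force: [-0.2, -0.5, -1.4]
opening: 1.003
```

```bash
python3 - <<'E'
from h import *
s=bot.read_state();print(s["time_s"],s["position"],s["opening"],s["force"])
im=bot.capture("side");cv2.imwrite("pics/s8.png",np.hstack([cv2.resize(im[160:260,290:390],(400,400)),cv2.resize(cv2.imread("pics/s7.png")[160:260,290:390],(400,400))]))
E
```

```text
28.1 [0.44294013 0.03892538 0.33983043] 1.0034221628433084 [-0.17385448 -0.46771488 -1.40486938]
```

View pics/s8.png

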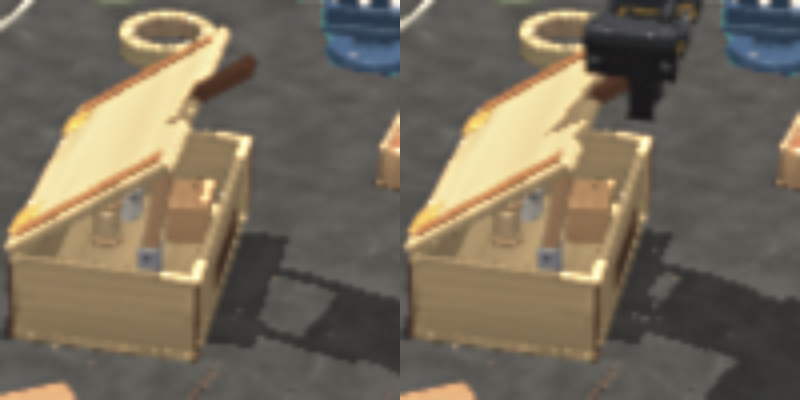

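The released lid stays where it was lowered. Its near front corner at about (335,201) fits roughly 0.6 rad, the stay is standing under it, and the gripper is clear. I'll hand in.

```bash
python3 - <<'E'
from h import *
a=bot.capture("side")[160:260,290:390]
for _ in range(6): b=bot.capture("side")[160:260,290:390]
print("diff",cv2.absdiff(a,b).mean()); print(bot.hand_in())
E
```

```text
diff 0.5332666666666667
the job is handed in; nothing more can be done
None
```

The lid is propped on the stay and let go, and I handed the job in with about 28.5 s on the robot clock; no verdict is reported.

- **Opening:** I gripped the lid by its tab, swung it back to its stop, and let go. The picture showed it leaning there by itself.
- **Stay:** I flipped it to its stop and let go. In the side view its tip was at (287,314), against (288,308) predicted for 1.71 rad.
- **Lowering:** I took the tab again and lowered the lid in small steps until contact showed (Fz 12 N and the arm stopped). I eased off a little before opening the fingers.

**Last checks:** The side view shows the lid resting on the upright stay. Two pictures 0.3 s apart showed nothing moving (mean difference 0.5 grey levels). The gripper is about 0.15 m clear. Nothing nearby looked moved in the pictures, but I did not measure it.

**Disagreements:**
- **Lid angle:** Just before release, the arm position gave about 0.57 rad. The picture fits about 0.6 rad, and the nominal is 0.62. All three lie within the allowed 0.54–0.70 rad.
- **Tab position:** Measured along the chest, the wrist view put the tab about 7 mm off its expected place. The lid corners and the sideways position agreed to about 1–2 mm.

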